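# Jack up the side of a small vacuum pump and hold it

## Robot

A 6-joint arm with a two-finger parallel gripper is mounted at the origin on a cart in front of the work surface, level with it; the furniture and walls round the work are solid. World frame = base frame: x ahead of the robot, y to its left, z up, the work surface at z = 0. Lengths are in m, angles in rad, forces in N, time in s.
With the tool pointing down it reaches from about 0.35 to 0.85 m from the base axis. Payload 8.1 kg.
Tool frame: the origin (TCP) lies at the very end of the fingers, on their centre line; the grasp point (between the pads) lies 19 mm behind it (robot.pinch_z is the distance from the TCP to the grasp point, in m); y points along the fingers, x is the direction in which the jaws open and shut, and the axes are right-handed (so a half turn about y gives the same grasp; the last joint's range is limited). The gripper opens to 93 mm and grips with 3 to 60 N. Pads are 15 mm wide; open, the fingers measure 128 mm over their backs; the gripper's body (75 mm by 188 mm) begins 65 mm behind the grasp point.
Start: joints at [1.052, 0.13, 1.488, -0, 1.523, -0.085], TCP at [0.252, 0.544, 0.19] pointing down, gripper open.
Joint ranges: [-2.96, 2.96], [-0.89, 2.26], [0.02, 2.5], [-1.34, 4.48], [0, 2.73], [-2.66, 2.66]. Speed limits (rad/s): [2.39, 2.39, 2.79, 3.14, 3.14, 3.14].

## Interface

Orientations are given as a rotation vector (axis times angle).
In Python, from plant import robot gives the robot as it stands.
- The arm moves only by the shell command python3 -m inch 'ROWS' [FORCE]. ROWS is JSON, a list of rows, each a list of 5 numbers: the closure, from -1 (fully open) to 1 (shut), then the shift along the world's x, y, z in m, then the turn about the world's z in rad. A call has 1 to 8 rows; each row is the pose to reach, as a shift and turn from the pose measured when the call began; what a row does not reach only later rows make up. A row lasts 1/8 s, in which the tool goes at most 62.5 mm and 10.7 degrees, less where a joint would pass 70% of its speed; a pose out of reach is approached as far as the arm can. A call with a gripper value outside its range is refused whole. The fingers move at their own pace and stop on an object; FORCE is the grip in N (left out, the last holds). Time passes only in rows, so rows that repeat a pose let the fingers close. It gives the time, the measured TCP pose, the force and the opening at its end, in the units of the state.
- robot.read_state(): the state, without advancing time (a new reading comes with each control period).
- robot.read_camera(name): name is "scene" or "top"; returns a dict with "color" (420x560x3 uint8, red, green, blue), "mtx" (3x3 intrinsics, pixels), "dist_coeffs" ([k1, k2, p1, p2, k3] as OpenCV has them; the pictures are not rectified), "R" (3x3) and "t" (3): a world point X has camera coordinates R X + t. Camera axes: x right, y down, z forward; pixel columns grow to the right and rows downward; lengths in m; the calibration is good to about 2 mm. A picture is of the moment at which its call begins. There is no depth.
- robot.close_job(): hands the job in, once; it reports no verdict.
The state is a dict: "t": time; "q": joint angles; "dq": joint speeds; "joint_torque": joint torques, N m; "tool_pos": TCP position; "orientation": TCP orientation; "force": force on the tool from outside, world axes, zero at the start; "wrist_torque": the same for the moment, N m; "opening": finger opening in m.
Only numpy, scipy, OpenCV 4.12 (cv2) and the standard library are available. Lean on these libraries where they do the work, as an engineer would, in place of code of your own. Each camera call takes 0.05 s, during which the arm holds its last target. There are 200 camera calls.

## Task

The rubber feet on one side of the small vacuum pump are to be changed: bring the lever jack over, stand it flat on the worktop with its saddle centred under the round lift pad of the pump's ringed lug, then push the jack's handle all the way down so that this side of the pump is lifted clear of the worktop. Finish while still holding the handle fully down, the pump carried by the jack alone and not by your hand; do not shove the pump out of its place, and leave the beaker, vial, spanner and timer where they are.

Things in the scene. Friction and masses are not known exactly. Their poses are not given: they have to be found in the camera images.
- pump: Small vacuum pump, about 2.2 kg, loose on four rubber feet at x +-60, y +-80 mm (30 mm across, 25 mm high). Grey plate 160 (x) x 200 (y) mm, top at 37 mm, with a lying finned motor and a square aluminium head, 163 mm high in all. Origin: on the worktop under the plate's centre, z up. The lift lug is on its -y side; the ear with a hole on its -x side is a plain tie-down, no lift point.
- lift_pad (a point): Centre of the flat underside of the round lift pad (26 mm across) under the lug; pump frame (0, -140, 41) mm. The jack goes in along the pump's +y. 41 mm over the worktop at the start; the full stroke raises it about 15 mm and moves it 2 to 3 mm sideways.
- near_feet (a point): Midpoint between the undersides of the two pump feet on the lug's side; pump frame (0, -80, 0) mm, z = 0 at the start, about 11 mm after a full lift.
- jack: Lever jack, loose, about 0.8 kg, on a flat base plate 290 x 60 x 8 mm (x = -175 to +115 mm). Origin: on the plate's underside; +x towards the saddle, z up. Lift it or slide it flat. The handle is hinged at (-20, 0, 50) mm, runs to -x and slopes up 0.5 rad at rest. Centre of mass near x = -10 mm.
- grip_block (a point): Centre of the top of the jack's grip block, the place to take hold from above; jack frame (17.5, 0, 72) mm. Upright grey block, x = -10 to +45 mm, 36 mm wide in y (parallel faces), from the plate up to 72 mm. It stays outside the lug when the saddle is under the pad.
- saddle (a point): Centre of the top of the jack's flat round saddle (40 mm across); jack frame (100, 0, 34) mm with the handle up, 7 mm below the lift pad, so the jack must go in under the lug from outside, on or within a few mm of the worktop. It stays level and rises straight up 22 mm over the full stroke.
- pump_handle (a joint): Angle of the jack's handle (rad): 0 up (rest), 0.45 fully down at the stop. A spring and the load push it back up: it rises as soon as it is let go. About 3 N at the pad start it and about 5 to 9 N hold it down under load. The saddle rises 0.049 m per rad.
- handle_pad (a point): Centre of the upper face of the grey plastic pad on the handle's end (52 mm along the handle, 46 wide, 12 thick), 150 mm from the hinge, 6 mm above the handle's line. Jack frame (-149, 0, 127) mm at rest, (-170, 0, 63) mm fully down, on an arc about the hinge in the jack's xz plane. Press it from above.
- beaker_100: Bystander: clear glass beaker, 53 mm across, 71 mm high, standing beside the jack's final place, behind it as seen from the robot. Origin under its centre.
- vial_0: Bystander: small capped vial, 23 mm across, 56 mm high, standing beside the jack's final place on the robot's side. Origin under its centre.
- spanner: Bystander: steel spanner, 125 mm long, 22 mm wide, 8 mm thick, lying near the front edge of the worktop. Origin under its centre.
- timer: Bystander: small white timer, 66 x 66 x 18 mm, lying at the right. Origin under its centre.
- lug (a point): Centre of the raised ring on top of the lift lug; pump frame (0, -140, 57) mm. The lug is a steel tongue 50 mm wide (x), 47 to 57 mm high, sticking out from the plate's edge, y = -100 to -158 mm.

How it is judged:
By the outcome, as a careful person would: the job done as asked, in the order asked, and still so for the second after the job is handed in, while the arm keeps its last pose, push and grip.
It also fails if it takes over 46 s, if anything falls off the work surface, if the arm or the gripper's body presses on something with over 40 N, if the wrist force passes 120 N, or if a joint passes its speed limit or range.

## Working session

There is one attempt and no reset: what is moved stays moved. The work goes in short steps, Python scripts to look and compute and a shell command to move; the robot and the scene stay as the last step left them, time stands still between calls to the robot, and variables do not carry over. Pictures are saved under pics/ and viewed, about 8 in all and at most 12, crops included, and the job is handed in when it is done.

```bash
mkdir -p pics; ls
cat > h.py <<'E'
import numpy as np, cv2
from plant import robot
def snap(n,f):
    c=robot.read_camera(n); cv2.imwrite(f,c["color"][:,:,::-1]); return c
def ray(c,uv,z):
    K,d,R,t=[np.array(c[k],float) for k in("mtx","dist_coeffs","R","t")]
    p=cv2.undistortPoints(np.array(uv,float).reshape(-1,1,2),K,d).reshape(-1,2)
    o=-R.T@t; D=np.c_[p,np.ones(len(p))]@R
    return o+D*((z-o[2])/D[:,2])[:,None]
def proj(c,X):
    K,d,R,t=[np.array(c[k],float) for k in("mtx","dist_coeffs","R","t")]
    return cv2.projectPoints(np.array(X,float).reshape(-1,1,3),cv2.Rodrigues(R)[0],t,K,d)[0].reshape(-1,2)
E
python3 - <<'E'
from h import *
import pickle
cs={n:snap(n,f"pics/{n}0.png") for n in("top","scene")}
pickle.dump(cs,open("c0.pkl","wb"))
s=robot.read_state();print(s["t"],s["tool_pos"],s["orientation"],s["force"],s["opening"])
for n in cs: print(n,-np.array(cs[n]["R"]).T@cs[n]["t"])
E
```

```text
pics
0.1 [0.25190832 0.54396366 0.18891494] [-1.38451159 -0.88297389  0.88529842] [-0.45249278  1.20855491 -0.57176805] 0.0930361778197164
top [ 0.43791868 -0.08770477  1.41684485]
scene [-0.30167041 -0.87673442  0.63247888]
```

View pics/top0.png

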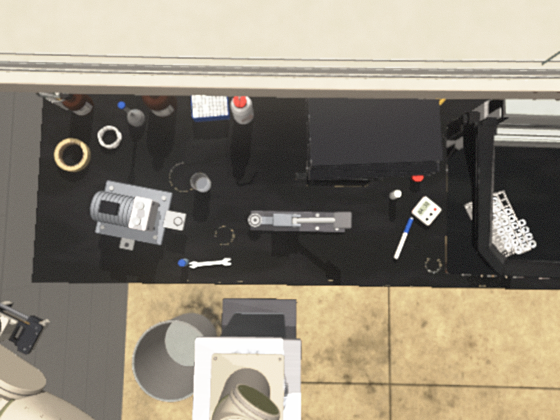

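View pics/scene0.png

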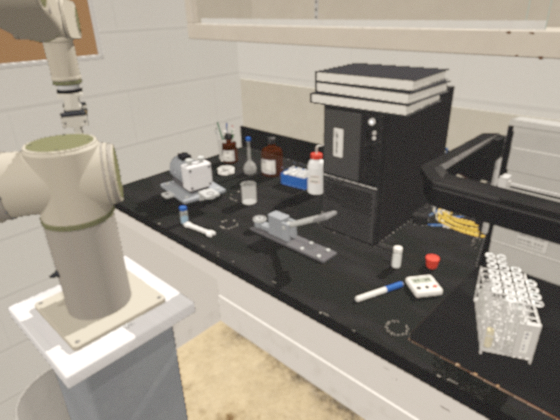

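The top view shows the pump at about (133,212) with its lug pad at (178,222). The jack lies from (250,220) to (350,220), saddle to the left. The beaker is at (200,183), the vial (blue cap) at (183,262) and the spanner at (210,263). I'll enlarge the working area.

Run:
```python
import cv2
a=cv2.imread("pics/top0.png")[165:285,85:365]
cv2.imwrite("pics/top0c.png",cv2.resize(a,None,fx=2.85,fy=2.85,interpolation=cv2.INTER_CUBIC))
```

```text
(no output)
```

View pics/top0c.png

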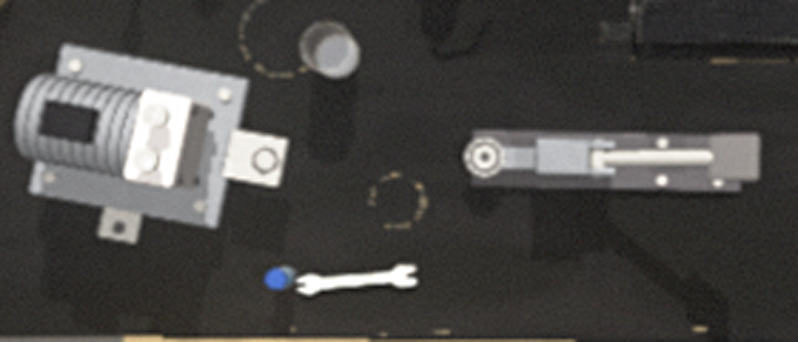

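Run:
```python
from h import *
import pickle
c=pickle.load(open("c0.pkl","rb"))["top"]
f=lambda p,z: ray(c,np.array(p)/2.85+[85,165],z)[:,:2]
lug=f([[265,160]],.057)[0]; P=f([[62,44],[247,80],[214,227],[30,192]],.037)
print("lug",lug,"plate c",P.mean(0),"\n",P)
ctr=P.mean(0)
d=lug-ctr; print("dist",np.hypot(*d),"dir of -y",np.arctan2(d[1],d[0]))
# edges: long edge (0->1),(3->2) dir -y
for e in (P[1]-P[0],P[2]-P[3]): print("edge ang",np.arctan2(e[1],e[0]),np.hypot(*e))
e=P[0]+P[1]-P[2]-P[3]; print("short edge ang - (x axis dir)",np.arctan2(e[1],e[0]),np.hypot(*e)/2)
s=f([[485,156]],.034)[0];g=f([[566,157]],.072)[0];h=f([[735,157]],.127)[0]
# base plate corners z .008: 
B=f([[472,131],[472,187],[740,192]],.008)
print("saddle",s,"grip",g,"hpad",h,"B",B)
for a,b in((h,s),(g,s),(B[2],B[1])):v=b-a;print("jack ang",np.arctan2(v[1],v[0]),np.hypot(*v))
print("beaker rim",f([[331,48]],.071),"vial",f([[277,278]],.056),"spanner",f([[357,280]],.008))
x=cv2.Rodrigues(np.array(robot.read_state()["orientation"]))[0];print(x)
```

```text
lug [0.49744737 0.21102431] plate c [0.52248998 0.34897706] 
 [[0.61825478 0.43334576]
 [0.58287034 0.23730085]
 [0.42733342 0.26621865]
 [0.46150136 0.45904298]]
dist 0.14020731941403178 dir of -y -1.7503711220605072
edge ang -1.7493653021701487 0.1992126138101974
edge ang -1.7461731649826544 0.19582816669303846
short edge ang - (x axis dir) -0.17313443734370543 0.1585150274456033
saddle [ 0.50596225 -0.01623784] grip [ 0.50426813 -0.10167489] hpad [ 0.50401687 -0.26801533] B [[ 5.34079171e-01 -3.25267792e-04]
 [ 4.73644937e-01 -1.54053545e-03]
 [ 4.72512645e-01 -2.90086516e-01]]
jack ang 1.563069897705002 0.25178501256217595
jack ang 1.5509701023487472 0.08545385087631822
jack ang 1.5668722162557627 0.2885482018118646
beaker rim [[0.61396593 0.14365452]] vial [[0.37597565 0.19462052]] spanner [[0.3727412  0.11927585]]
[[ 4.20284402e-01 -7.81247763e-04 -9.07392093e-01]
 [ 9.07391011e-01 -1.40631579e-03  4.20285112e-01]
 [-1.60442664e-03 -9.99998706e-01  1.17844605e-04]]
```

Jack yaw is about 1.566 and should be 1.396, so it turns −0.17. The grip block is at about (0.505, −0.099), and the saddle target is (0.4975, 0.211), which puts the grip target at (0.483, 0.130). I'm starting to move.

```bash
python3 -m inch '[[-1,0,0,0.06,0],[-1,0.02,-0.05,0.06,-0.15],[-1,0.045,-0.11,0.06,-0.3],[-1,0.07,-0.17,0.06,-0.45],[-1,0.09,-0.23,0.06,-0.6],[-1,0.115,-0.29,0.06,-0.75],[-1,0.14,-0.35,0.06,-0.9],[-1,0.16,-0.41,0.06,-1.05]]' 45
python3 -m inch '[[-1,0.02,-0.05,-0.02,-0.09],[-1,0.045,-0.11,-0.05,-0.09],[-1,0.07,-0.17,-0.09,-0.09],[-1,0.09,-0.225,-0.1,-0.09],[-1,0.09,-0.225,-0.1,-0.09],[-1,0.09,-0.225,-0.1,-0.09]]'
python3 - <<'E'
from h import *
s=robot.read_state();R=cv2.Rodrigues(np.array(s["orientation"]))[0];print(s["tool_pos"],np.arctan2(R[1,0],R[0,0]),R[:,1])
c=snap("top","pics/t1.png")
E
```

```text
t: 1.1
tool_pos: [0.4084, 0.1428, 0.2486]
orientation: [-1.57, -0.063, 0.066]
force: [1.3, 0.8, 0.4]
opening: 0.0933
t: 1.85
tool_pos: [0.4979, -0.0827, 0.1479]
orientation: [-1.57, 0.01, -0.005]
force: [-0.0, 0.6, 1.0]
opening: 0.0929
[ 0.49786732 -0.08265048  0.14788836] -0.009822169430894293 [-3.43240217e-03  9.32271391e-04 -9.99993675e-01]
```

```bash
python3 -m inch '[[-1,0.007,-0.016,0,0.005],[-1,0.007,-0.016,-0.03,0.005],[-1,0.007,-0.016,-0.07,0.005],[-1,0.007,-0.016,-0.1,0.005],[-1,0.007,-0.016,-0.116,0.005],[-1,0.007,-0.016,-0.116,0.005]]'
python3 -m inch '[[1,0,0,0,0],[1,0,0,0,0],[1,0,0,0,0],[1,0,0,0,0],[1,0,0,0,0],[1,0,0,0,0]]' 45
python3 - <<'E'
from h import *
c=snap("scene","pics/s2.png"); a=cv2.imread("pics/s2.png")[120:300,120:400]; cv2.imwrite("pics/s2c.png",cv2.resize(a,None,fx=2.5,fy=2.5))
E
```

```text
t: 2.65
tool_pos: [0.5047, -0.0972, 0.0321]
orientation: [-1.57, 0.005, 0.001]
force: [0.7, -0.1, 0.8]
opening: 0.0928
t: 3.4
tool_pos: [0.5053, -0.0973, 0.0324]
orientation: [-1.57, 0.004, -0.0]
force: [5.6, 1.7, 2.2]
opening: 0.0379
```

View pics/s2c.png

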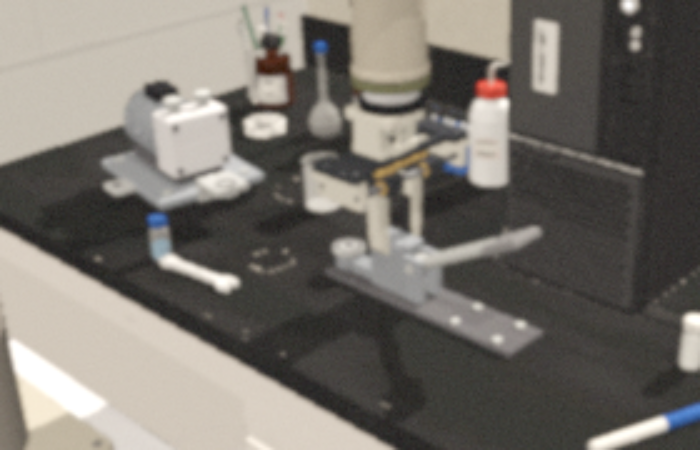

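The fingers are closing on the grip block, with the jack flat on the worktop. Next I lift it slightly and carry it to the spot just outside the lug.

```bash
python3 -m inch '[[1,0,0,0,0],[1,0,0,0,0],[1,0,0,0.012,0],[1,-0.005,0.03,0.015,-0.04],[1,-0.013,0.07,0.015,-0.09],[1,-0.024,0.11,0.015,-0.13],[1,-0.034,0.15,0.015,-0.171],[1,-0.034,0.158,0.015,-0.171]]' 45
python3 -m inch '[[1,0,0,0,0],[1,0,0,0,0]]'
python3 - <<'E'
from h import *
import pickle
c=snap("top","pics/t3.png");pickle.dump(c,open("c3.pkl","wb"))
a=cv2.imread("pics/t3.png")[165:285,85:365]
cv2.imwrite("pics/t3c.png",cv2.resize(a,None,fx=2.85,fy=2.85,interpolation=cv2.INTER_CUBIC))
s=robot.read_state();R=cv2.Rodrigues(np.array(s["orientation"]))[0];print(s["tool_pos"],np.arctan2(R[1,0],R[0,0]),s["wrist_torque"])
E
```

```text
t: 4.45
tool_pos: [0.4696, 0.0629, 0.047]
orientation: [-1.565, 0.138, -0.131]
force: [-0.3, -0.8, -7.9]
opening: 0.0355
t: 4.7
tool_pos: [0.4694, 0.0622, 0.0468]
orientation: [-1.565, 0.139, -0.131]
force: [-0.1, -0.3, -8.2]
opening: 0.0357
[0.4695532  0.06199917 0.04680111] -0.17237726802077769 [ 0.14215205  0.04410032 -0.0069631 ]
```

View pics/t3c.png

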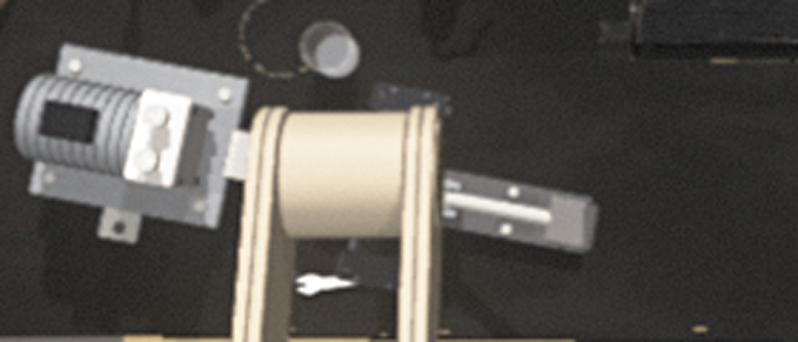

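Run:
```python
from h import *
import pickle
c=pickle.load(open("c3.pkl","rb"))
f=lambda p,z: ray(c,np.array(p)/2.85+[85,165],z)[:,:2]
h=f([[573,222]],.142)[0]; u=np.array([np.cos(1.396),np.sin(1.396)]);n=np.array([-u[1],u[0]])
sd=h+.2505*u; lug=np.array([.4975,.211]); print(h,"saddle",sd,"via tcp",np.array([.4695,.062])+.0825*u)
for q in(sd,np.array([.4695,.062])+.0825*u): print("to go along,lat",(lug-q)@u,(lug-q)@n)
c=snap("scene","pics/s4.png"); a=cv2.imread("pics/s4.png")[150:270,140:320]; cv2.imwrite("pics/s4c.png",cv2.resize(a,None,fx=4,fy=4,interpolation=cv2.INTER_CUBIC))
pickle.dump(c,open("cs4.pkl","wb"))
```

```text
[ 0.43769581 -0.10861009] saddle [0.48125966 0.13807278] via tcp [0.48384737 0.14324286]
to go along,lat 0.07464026824931579 -0.0033102759373579947
to go along,lat 0.06909894697078976 -0.0016611072655523616
```

View pics/s4c.png

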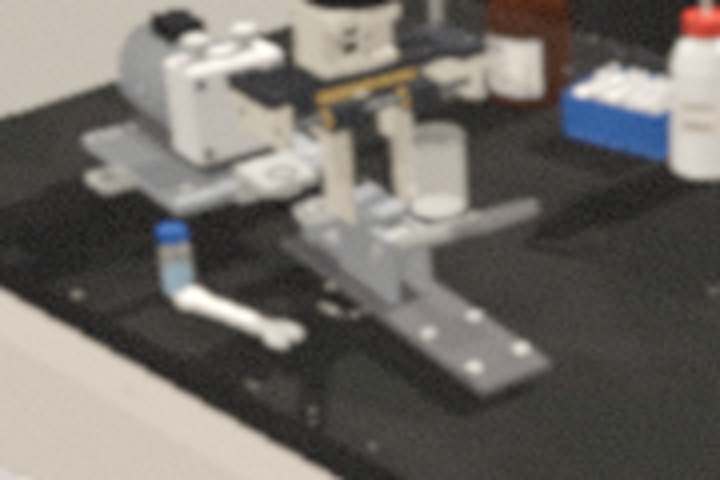

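The jack is held clear of the lug, roughly level, and nothing has been touched. I'll lower it onto the worktop and correct laterally by 2 mm.

```bash
python3 -m inch '[[1,0.002,0,-0.006,0],[1,0.002,0,-0.011,0],[1,0.002,0,-0.014,0],[1,0.002,0,-0.015,0],[1,0.002,0,-0.015,0]]' 45
python3 - <<'E'
from h import *
import pickle
s=robot.read_state();R=cv2.Rodrigues(np.array(s["orientation"]))[0];print(s["tool_pos"],np.arctan2(R[1,0],R[0,0]),s["wrist_torque"])
cs={n:snap(n,f"pics/{n}5.png") for n in("top","scene")};pickle.dump(cs,open("c5.pkl","wb"))
a=cv2.resize(cv2.imread("pics/top5.png")[215:265,230:310],None,fx=7,fy=7,interpolation=cv2.INTER_CUBIC)[:300]
b=cv2.resize(cv2.imread("pics/scene5.png")[185:255,200:280],None,fx=7,fy=7,interpolation=cv2.INTER_CUBIC)[:300]
b=cv2.resize(cv2.imread("pics/scene5.png")[190:250,200:280],None,fx=5,fy=5,interpolation=cv2.INTER_CUBIC)
im=np.zeros((600,560,3),np.uint8);im[:300]=a;im[300:,:400]=b
cv2.imwrite("pics/m5.png",im)
E
```

```text
t: 5.42
tool_pos: [0.4719, 0.0619, 0.0324]
orientation: [-1.565, 0.139, -0.132]
force: [-2.9, -0.5, 0.9]
opening: 0.0352
[0.47188336 0.06189959 0.03242256] -0.1725363746864903 [-0.18018279  0.84320307 -0.00438405]
```

View pics/m5.png

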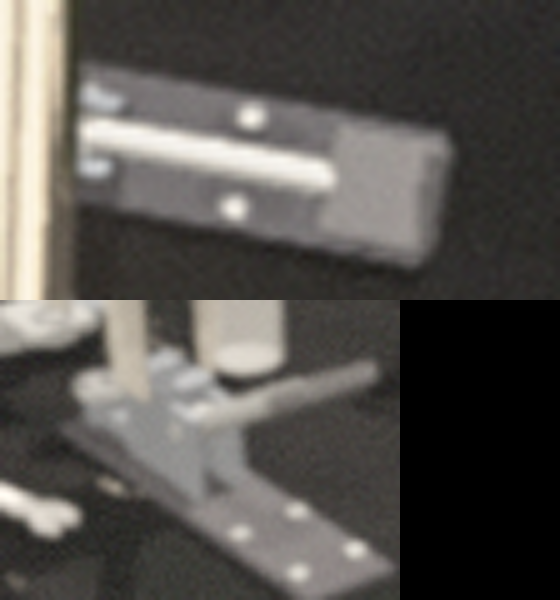

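Run:
```python
from h import *
import pickle
cs=pickle.load(open("c5.pkl","rb"))
u=np.array([np.cos(1.396),np.sin(1.396)]);n=np.array([-u[1],u[0]]);lug=np.array([.4975,.211])
P=ray(cs["top"],np.array([[455,148],[435,267]])/7+[230,215],.008)[:,:2]; e=P[0]-P[1]
print(P,"perp",np.hypot(*e),"jack yaw",np.arctan2(e[1],e[0])+np.pi/2)
sd=P.mean(0)+.275*u; print("saddle",sd,"to go",(lug-sd)@u,(lug-sd)@n)
h=ray(cs["top"],np.array([[377,195]])/7+[230,215],.127)[0,:2];sd=h+.249*u;print("pad->saddle",sd,(lug-sd)@u,(lug-sd)@n)
Q=ray(cs["scene"],np.array([[393,567],[65,428]])/5+[200,190],.008)[:,:2]
jf=[np.array([(q-np.array([.4719,.0619]))@u,(q-np.array([.4719,.0619]))@n]) for q in Q];print(Q,"rel grip (exp -192.5,-30 / 97.5,30)",jf)
L=ray(pickle.load(open("c0.pkl","rb"))["scene"],[[140+288/4,150+172/4]],.057);print("lug scene",L)
```

```text
[[ 0.45868708 -0.13797629]
 [ 0.40677101 -0.12982329]] perp 0.052552347918692476 jack yaw 1.4150266338662385
saddle [0.48055363 0.13690975] to go 0.07590835887337327 -0.0038032869546610927
pad->saddle [0.48101153 0.14250658] 0.070317181304716 -0.004325694345926624
[[ 0.26758494 -0.32007532]
 [ 0.23975821 -0.11719151]] rel grip (exp -192.5,-30 / 97.5,30) [array([-0.41168671,  0.1347733 ]), array([-0.21673372,  0.19745904])]
lug scene [[0.50498946 0.20862977 0.057     ]]
```

```bash
python3 - <<'E'
from h import *
import pickle
cs=pickle.load(open("c5.pkl","rb"))
u=np.array([np.cos(1.396),np.sin(1.396)]);n=np.array([-u[1],u[0]]);g=np.array([.4719,.0619])
S=cs["scene"]
Q=ray(S,np.array([[393,267],[65,128]])/5+[200,190],.008)[:,:2]
print(Q,"rel grip (exp -192.5,-30 / 97.5,30)",[((q-g)@u,(q-g)@n) for q in Q])
# saddle top in scene + lug ring, for a camera-consistent difference
sd=ray(S,[[200+95/5,190+83/5]],.034)[0];print("saddle px scene",sd)
E
python3 -m inch '[[1,0.0025,0.003,0.001,-0.002],[1,0.004,0.012,0.001,-0.002],[1,0.006,0.022,0.001,-0.002],[1,0.0075,0.032,0.001,-0.002],[1,0.0095,0.042,0.001,-0.002],[1,0.0105,0.05,0.001,-0.002],[1,0.0105,0.05,0.001,-0.002]]' 45
python3 - <<'E'
from h import *
import pickle
s=robot.read_state();R=cv2.Rodrigues(np.array(s["orientation"]))[0];print(s["tool_pos"],np.arctan2(R[1,0],R[0,0]))
cs={n:snap(n,f"pics/{n}6.png") for n in("top","scene")};pickle.dump(cs,open("c6.pkl","wb"))
b=cv2.resize(cv2.imread("pics/scene6.png")[170:230,180:280],None,fx=8,fy=8,interpolation=cv2.INTER_CUBIC)
cv2.imwrite("pics/m6.png",b)
E
```

```text
[[ 0.46594822 -0.13422977]
 [ 0.45784453  0.15224826]] rel grip (exp -192.5,-30 / 97.5,30) [(np.float64(-0.19417619804411196), np.float64(-0.028247368558429763)), (np.float64(0.0865271834923138), np.float64(0.029553537354787943))]
saddle px scene [0.48098199 0.14615714 0.034     ]
t: 6.4
tool_pos: [0.4827, 0.1129, 0.0335]
orientation: [-1.564, 0.139, -0.133]
force: [0.6, 0.4, -4.7]
opening: 0.0357
[0.48265672 0.11290739 0.03354138] -0.17364852568262526
```

View pics/m6.png

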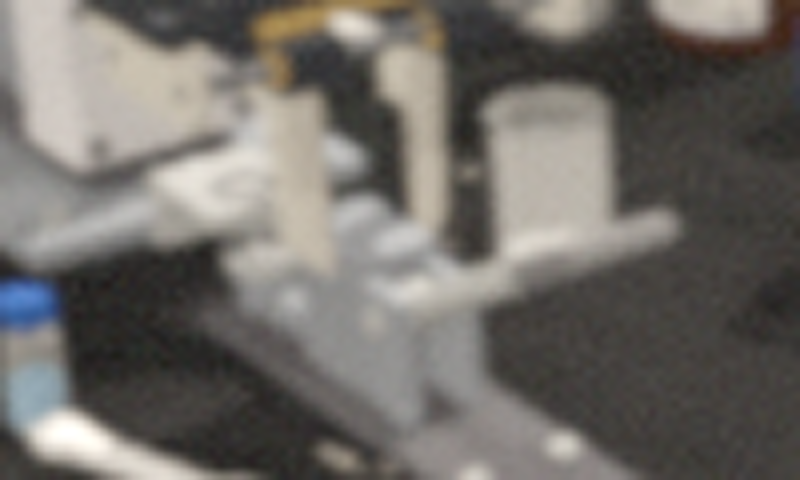

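Run:
```python
from h import *
import pickle
cs=pickle.load(open("c6.pkl","rb"));S=cs["scene"]
u=np.array([np.cos(1.396),np.sin(1.396)]);n=np.array([-u[1],u[0]]);lug=np.array([.4975,.211])
print("lug scene",ray(S,[[180+232/8,170+185/8]],.057), "proj lug in crop",(proj(S,[[.4975,.211,.057]])-[180,170])*8)
g=np.array([.4827,.1129]);sd=g+.0825*u
print("pred saddle in crop",(proj(S,[[*sd,.034],[*(sd+.02*u),.034],[*(sd-.02*u),.034],[*(sd+.02*n),.034],[*(g-.1925*u-.03*n),.008],[*(g+.0275*0*u-.0275*u+.018*n),.072],[*(g+.0275*u+.018*n),.072]])-[180,170])*8)
print("go",(lug-sd)@u,(lug-sd)@n)
# top view: pad colour region vs predicted pad centre
T=cs["top"];h=g-.1665*u;print("pad pred top",proj(T,[[*h,.127]]))
im=T["color"].astype(int);print(im.shape)
p=proj(T,[[*h,.127]])[0];x,y=p.astype(int)
m=(im.sum(2)>270)&(np.ptp(im,axis=2)<40);w=np.zeros_like(m);w[y-20:y+20,x-14:x+25]=1
ys,xs=np.nonzero(m&w);print(xs.min(),xs.max(),ys.min(),ys.max())
for r in range(y-14,y+15,2):print(r,im[r,x-20:x+22:2].sum(1))
```

```text
lug scene [[0.49779683 0.21566629 0.057     ]] proj lug in crop [[238.42845269 188.05935197]]
pred saddle in crop [[268.1246175  248.75848946]
 [245.03559062 233.71698461]
 [291.67731922 264.10279384]
 [225.81543103 261.70608277]
 [709.45513765 527.46374691]
 [356.71019851 262.85590036]
 [286.98729926 218.68318795]]
go 0.016678982262216882 0.0024858554726423106
pad pred top [[265.54224879 236.85392736]]
(420, 560, 3)
251 276 225 248
222 [164 140 152 152 152 155 152 151 157 163 148 156 146 158 155 161 156 138
 150 141 156]
224 [310 260 241 197 169 166 144 146 157 147 144 155 148 153 148 149 139 157
 154 152 143]
226 [345 431 579 377 337 335 262 228 191 161 150 150 138 142 147 166 149 147
 148 151 144]
228 [318 535 700 400 326 347 351 354 400 350 329 259 226 195 153 143 143 153
 146 144 128]
230 [349 302 307 309 317 320 342 366 463 457 454 420 391 375 348 327 167 150
 141 139 145]
232 [702 701 599 493 439 369 344 380 455 457 452 460 473 469 464 422 166 144
 149 131 136]
234 [672 691 710 719 720 708 687 516 454 458 461 455 464 455 469 360 144 141
 151 150 148]
236 [431 467 518 581 624 668 700 634 451 452 454 454 458 447 472 299 138 143
 148 151 137]
238 [360 359 324 349 370 426 470 478 453 462 452 455 460 457 457 253 138 154
 128 140 148]
240 [595 625 337 321 321 336 349 446 451 442 460 452 456 462 426 206 143 143
 149 150 136]
242 [510 494 334 334 334 344 394 446 461 457 451 454 459 463 397 169 154 137
 141 155 134]
244 [166 197 285 335 333 356 359 382 416 439 437 453 459 465 359 157 148 147
 154 133 142]
246 [135 119 129 128 145 180 223 266 311 315 304 358 376 417 288 142 149 130
 153 136 149]
248 [147 143 150 153 137 130 110 105 108 139 153 208 258 307 248 147 146 155
 150 140 156]
250 [142 157 143 140 163 145 138 140 142 115 123 109 108 113 116 152 143 156
 140 156 154]
```

Lug and jack estimates agree to about 3 mm. The remaining travel is about 18 mm along the jack axis, roughly (0.002, 0.018).

```bash
python3 -m inch '[[1,0.0005,0.006,0,0],[1,0.0015,0.012,0,0],[1,0.002,0.018,0,0],[1,0.002,0.018,-0.001,0],[1,0.002,0.018,-0.001,0]]' 45
python3 -m inch '[[-1,0,0,0,0],[-1,0,0,0,0],[-1,0,0,0,0],[-1,0,0,0,0],[-1,0,0,0.05,0],[-1,0,0,0.1,0],[-1,0,0,0.15,0],[-1,0,0,0.15,0]]'
python3 -m inch '[[-0.5,-0.02,-0.06,0.05,0],[0,-0.03,-0.12,0.05,0],[1,-0.05,-0.18,0.05,0],[1,-0.07,-0.24,0.05,0],[1,-0.09,-0.29,0.05,0],[1,-0.09,-0.29,0.05,0]]'
python3 - <<'E'
from h import *
import pickle
cs={n:snap(n,f"pics/{n}7.png") for n in("top","scene")};pickle.dump(cs,open("c7.pkl","wb"))
a=cv2.resize(cv2.imread("pics/top7.png")[170:270,85:305],None,fx=3.6,fy=3.6,interpolation=cv2.INTER_CUBIC)
cv2.imwrite("pics/m7.png",a)
E
```

```text
t: 7.12
tool_pos: [0.4848, 0.1307, 0.0327]
orientation: [-1.564, 0.139, -0.134]
force: [0.6, 1.5, -4.9]
opening: 0.0353
t: 8.12
tool_pos: [0.488, 0.1312, 0.1882]
orientation: [-1.562, 0.132, -0.141]
force: [-0.1, 0.2, -0.5]
opening: 0.0923
t: 8.88
tool_pos: [0.3961, -0.1619, 0.237]
orientation: [-1.562, 0.138, -0.144]
force: [-0.6, 0.6, 0.1]
opening: 0.0375
```

View pics/m7.png

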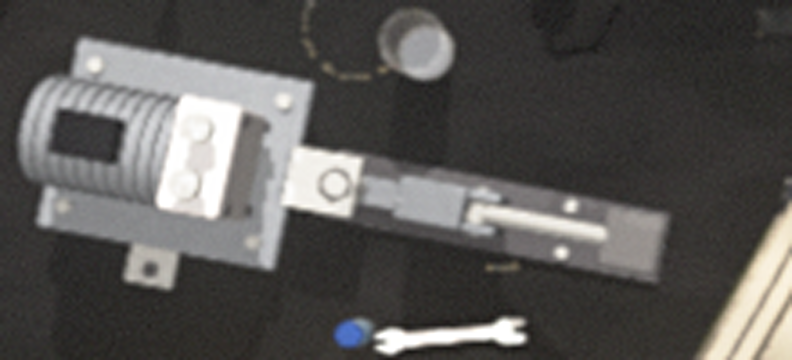

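The jack lies in line with the lug, and the beaker, vial and spanner haven't moved. I'm checking the saddle-to-pad offset from this view.

Run:
```python
from h import *
import pickle
T=pickle.load(open("c7.pkl","rb"))["top"]
f=lambda p,z: ray(T,np.array(p)/3.6+[85,170],z)[:,:2]
lug=f([[336,184]],.057)[0];blk=f([[430,201]],.072)[0];pad=f([[635,240]],.127)[0]
P=f([[80,38],[313,82],[274,270],[38,226]],.037);e=P[1]-P[0]+P[2]-P[3];print("plate c",P.mean(0),"-y dir",np.arctan2(e[1],e[0]))
R=f([[669,212],[659,283]],.008)
print("lug",lug,"blk",blk,"pad",pad,"rear",R,np.hypot(*(R[0]-R[1])))
for a,d in((blk,.0825),(pad,.249),(R.mean(0),.275)):
  for yaw in(1.397,):
    u=np.array([np.cos(yaw),np.sin(yaw)]);n=np.array([-u[1],u[0]]);s=a+d*u;print("saddle",s,"to go",(lug-s)@u,(lug-s)@n)
print("yaw blk-pad",np.arctan2(*(blk-pad)[::-1]),"tcp-based",np.array([.4848,.1307])+.0825*u)
# jack plate long edges
for p,q in(([365,155],[669,212]),([358,215],[659,283])):
  a=f([p,q],.008);v=a[0]-a[1];print("edge yaw",np.arctan2(v[1],v[0]))
```

```text
plate c [0.52207617 0.34761494] -y dir -1.7431653466892503
lug [0.49754826 0.20999211] blk [0.48411704 0.13000713] pad [ 0.45410196 -0.03939682] rear [[ 0.47982001 -0.06351014]
 [ 0.41947351 -0.05598728]] 0.060813600727710596
saddle [0.49838316 0.2112643 ] to go -0.0013973918066636966 0.000602331861022531
saddle [0.49715971 0.2058521 ] to go 0.004144836347813871 0.00033320613039021903
saddle [0.49720051 0.21110852] to go -0.0010394563070379584 -0.000535568810251733
yaw blk-pad 1.3954357008508929 tcp-based [0.49906612 0.21195717]
edge yaw 1.3997308816742353
edge yaw 1.3634428715503533
```

The saddle is centred to within about 2 mm, and the jack yaw matches. Next I bring the closed fingertips over the handle pad.

```bash
python3 -m inch '[[1,0.02,0.04,0,0],[1,0.04,0.085,0,0],[1,0.0585,0.129,-0.02,0],[1,0.0585,0.129,-0.06,0],[1,0.0585,0.129,-0.085,0],[1,0.0585,0.129,-0.095,0],[1,0.0585,0.129,-0.095,0]]'
python3 -m inch '[[1,0,0,-0.004,0],[1,0,0,-0.008,0],[1,0,0,-0.012,0],[1,0,0,-0.016,0],[1,0,0,-0.016,0]]'
```

```text
t: 9.85
tool_pos: [0.4556, -0.0293, 0.1419]
orientation: [-1.561, 0.135, -0.14]
force: [-0.1, -0.4, 1.2]
opening: 0.0004
t: 10.48
tool_pos: [0.4553, -0.0294, 0.1255]
orientation: [-1.561, 0.136, -0.14]
force: [0.0, 0.7, -0.1]
opening: 0.0005
```

```bash
python3 -m inch '[[1,-0.0005,-0.003,-0.004,0],[1,-0.001,-0.006,-0.008,0],[1,-0.0015,-0.009,-0.013,0],[1,-0.002,-0.012,-0.018,0],[1,-0.002,-0.012,-0.018,0]]'
python3 -m inch '[[1,-0.0005,-0.002,-0.006,0],[1,-0.001,-0.005,-0.012,0],[1,-0.0015,-0.007,-0.018,0],[1,-0.0015,-0.007,-0.022,0],[1,-0.0015,-0.007,-0.022,0]]'
```

```text
t: 11.1
tool_pos: [0.4532, -0.0415, 0.1071]
orientation: [-1.56, 0.136, -0.14]
force: [-0.8, 0.7, 1.2]
opening: 0.0002
t: 11.72
tool_pos: [0.4515, -0.0485, 0.0849]
orientation: [-1.56, 0.137, -0.14]
force: [-0.0, 0.1, 2.8]
opening: 0.0006
```

```bash
python3 -m inch '[[1,-0.0003,-0.0015,-0.005,0],[1,-0.0005,-0.003,-0.01,0],[1,-0.0007,-0.004,-0.015,0],[1,-0.0007,-0.005,-0.018,0],[1,-0.0007,-0.005,-0.018,0]]'
python3 - <<'E'
from h import *
import pickle
cs={n:snap(n,f"pics/{n}8.png") for n in("top","scene")};pickle.dump(cs,open("c8.pkl","wb"))
b=cv2.resize(cv2.imread("pics/scene8.png")[140:260,150:300],None,fx=5,fy=5,interpolation=cv2.INTER_CUBIC)
cv2.imwrite("pics/m8.png",b)
E
```

```text
t: 12.35
tool_pos: [0.4509, -0.054, 0.0672]
orientation: [-1.561, 0.137, -0.14]
force: [-1.2, -1.3, 7.0]
opening: 0.0004
```

View pics/m8.png

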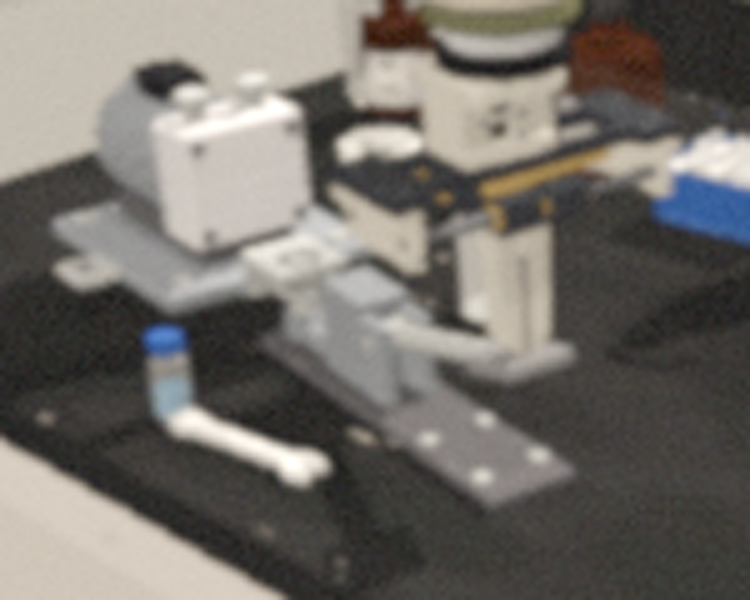

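The scene view shows the handle pad under the fingertips at (525,355), and the lug raised on the saddle at (295,255). The last few mm to the stop remain.

```bash
python3 -m inch '[[1,-0.0001,-0.0005,-0.002,0],[1,-0.0001,-0.001,-0.004,0],[1,-0.0001,-0.001,-0.005,0],[1,-0.0001,-0.001,-0.005,0]]'
```

```text
t: 12.95
tool_pos: [0.4507, -0.0552, 0.0627]
orientation: [-1.562, 0.137, -0.139]
force: [-2.4, -2.4, 7.0]
opening: 0.0007
```

```bash
python3 -m inch '[[1,0,0,-0.001,0],[1,0,0,-0.002,0],[1,0,0,-0.002,0]]'
```

```text
t: 13.32
tool_pos: [0.4506, -0.0556, 0.0611]
orientation: [-1.563, 0.137, -0.139]
force: [-2.7, -3.3, 5.9]
opening: 0.0003
```

```bash
python3 -m inch '[[1,0,0,-0.001,0],[1,0,0,-0.002,0],[1,0,0,-0.002,0]]'
python3 -m inch '[[1,0,0,-0.001,0],[1,0,0,-0.001,0]]'
```

```text
t: 13.7
tool_pos: [0.4505, -0.0561, 0.0594]
orientation: [-1.563, 0.137, -0.139]
force: [-2.5, -1.5, 6.8]
opening: 0.0005
t: 13.95
tool_pos: [0.4505, -0.0563, 0.0588]
orientation: [-1.564, 0.137, -0.139]
force: [-2.7, -1.3, 5.8]
opening: 0.0003
```

Force is flat although the z reading is already below the expected stop height, so I'm taking a look.

Run:
```python
from h import *
import pickle
cs={n:snap(n,f"pics/{n}9.png") for n in("top","scene")};pickle.dump(cs,open("c9.pkl","wb"))
b=cv2.resize(cv2.imread("pics/scene9.png")[175:250,190:290],None,fx=8,fy=8,interpolation=cv2.INTER_CUBIC)
cv2.imwrite("pics/m9.png",b)
S=cs["scene"];o=np.array([.4803,.112]);u=np.array([np.cos(1.397),np.sin(1.397)]);n=np.array([-u[1],u[0]])
w=lambda x,y,z:[*(o+u*x+n*y),z]
names=["pad end near side top (stop)","pad end far","pad inner near top","plate rear near","plate rear far","tcp"]
print(names,(proj(S,[w(-.196,.023,.0645),w(-.196,-.023,.0645),w(-.144,.023,.062),w(-.175,.03,.008),w(-.175,-.03,.008),robot.read_state()["tool_pos"]])-[190,175])*8)
```

```text
['pad end near side top (stop)', 'pad end far', 'pad inner near top', 'plate rear near', 'plate rear far', 'tcp'] [[505.25058489 402.09233061]
 [611.10262544 363.73909594]
 [426.24547493 356.92856347]
 [465.28553946 524.237661  ]
 [599.75104307 472.76473308]
 [519.48258737 372.30676577]]
```

View pics/m9.png

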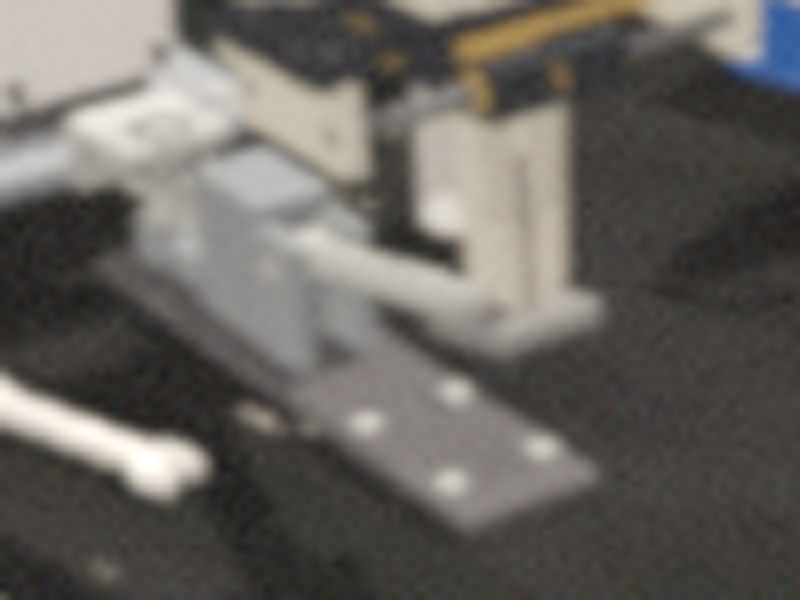

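The jack plate is where predicted, with its corners at (465,525) and (600,472). The handle pad is at (500,345)/(605,305), though, about 55 crop px above its stop position (505,402)/(611,364). So the handle is still about 25 mm up, and the real fingertips sit higher than the reported TCP z. I'll continue down along the arc, watching the force.

```bash
python3 -m inch '[[1,-0.0002,-0.001,-0.003,0],[1,-0.0003,-0.0015,-0.006,0],[1,-0.0004,-0.002,-0.009,0],[1,-0.0005,-0.0025,-0.012,0],[1,-0.0005,-0.0025,-0.012,0]]'
python3 -m inch '[[1,0,-0.0005,-0.002,0],[1,-0.0001,-0.001,-0.004,0],[1,-0.0001,-0.001,-0.004,0]]'
python3 -m inch '[[1,0,-0.0003,-0.002,0],[1,0,-0.0005,-0.003,0],[1,0,-0.0005,-0.003,0]]'
```

```text
t: 14.68
tool_pos: [0.45, -0.0586, 0.047]
orientation: [-1.564, 0.137, -0.139]
force: [-1.5, 0.0, 6.3]
opening: 0.0005
t: 15.05
tool_pos: [0.4499, -0.0592, 0.0431]
orientation: [-1.563, 0.137, -0.138]
force: [-2.1, 0.9, 6.3]
opening: 0.0006
t: 15.42
tool_pos: [0.4498, -0.0595, 0.0404]
orientation: [-1.563, 0.137, -0.138]
force: [-1.2, 1.7, 7.0]
opening: 0.0007
```

```bash
python3 -m inch '[[1,0,-0.0003,-0.002,0],[1,0,-0.0003,-0.003,0],[1,0,-0.0003,-0.003,0]]'
python3 -m inch '[[1,0,0,-0.001,0],[1,0,0,-0.002,0],[1,0,0,-0.002,0]]'
python3 - <<'E'
from h import *
S=snap("scene","pics/s10.png")
b=cv2.resize(cv2.imread("pics/s10.png")[175:250,190:290],None,fx=8,fy=8,interpolation=cv2.INTER_CUBIC)
cv2.imwrite("pics/m10.png",b)
E
```

```text
t: 15.8
tool_pos: [0.4498, -0.0598, 0.0377]
orientation: [-1.563, 0.137, -0.138]
force: [-2.1, -0.6, 7.2]
opening: 0.0004
t: 16.18
tool_pos: [0.4497, -0.0599, 0.036]
orientation: [-1.563, 0.137, -0.138]
force: [-2.1, -2.2, 7.0]
opening: 0.0003
```

View pics/m10.png

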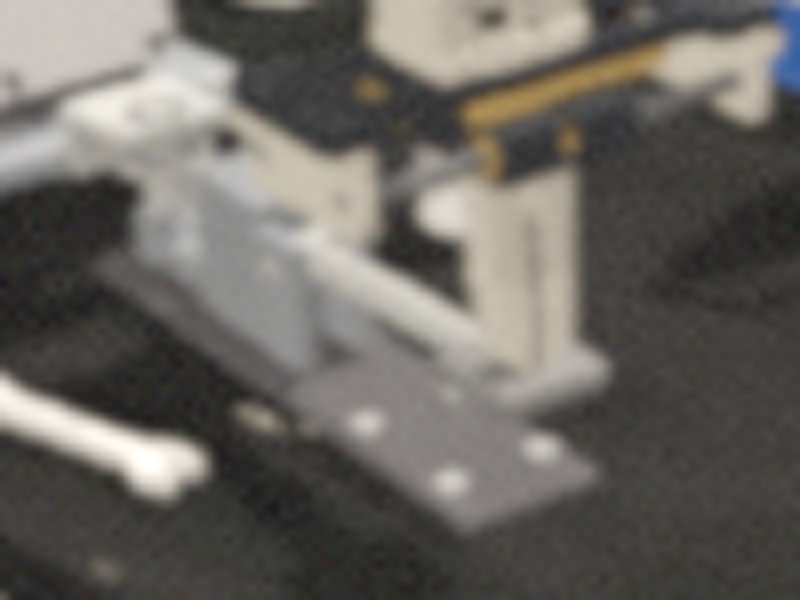

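The pad end is now at (608,362), against a predicted stop position of (611,364), so it is nearly at the stop. The lug is visibly higher. I press on gently until the force rises.

```bash
python3 -m inch '[[1,0,0,-0.001,0],[1,0,0,-0.002,0],[1,0,0,-0.002,0]]'
python3 -m inch '[[1,0,0,-0.001,0],[1,0,0,-0.002,0],[1,0,0,-0.002,0]]'
```

```text
t: 16.6
tool_pos: [0.4498, -0.0601, 0.035]
orientation: [-1.564, 0.137, -0.137]
force: [-5.2, -0.4, 13.5]
opening: 0.0002
t: 16.98
tool_pos: [0.4498, -0.0601, 0.0344]
orientation: [-1.564, 0.137, -0.137]
force: [-8.6, 0.8, 18.2]
opening: 0.0005
```

Force rises 7 → 18 N while z barely moves, so the stop is reached. I'll relieve the sideways load a little and run numeric checks on the bystanders, pump and jack.

```bash
python3 -m inch '[[1,-0.001,0,-0.001,0],[1,-0.001,0,-0.001,0],[1,-0.001,0,-0.001,0]]'
python3 - <<'E'
from h import *
import pickle
c0=pickle.load(open("c0.pkl","rb"));c7=pickle.load(open("c7.pkl","rb"));c9=pickle.load(open("c9.pkl","rb"))
S=robot.read_camera("scene");T=robot.read_camera("top")
def sh(a,b,x,y,w=11):   # template shift a->b round (x,y)
    t=a[y-w:y+w,x-w:x+w];g=b[y-w-10:y+w+10,x-w-10:x+w+10]
    r=cv2.matchTemplate(g,t,cv2.TM_CCOEFF_NORMED);_,m,_,l=cv2.minMaxLoc(r);return l[0]-10,l[1]-10,round(m,2)
for n,p in dict(beaker=(200,183),vial=(183,262),spanner=(210,263),timer=(426,210),pump=(133,212),lug=(178,222)).items(): print("top",n,sh(c0["top"]["color"],T["color"],*p))
s10=cv2.imread("pics/s10.png")[:,:,::-1].copy()
for n,p in dict(lug=(209,193),head=(200,170),vial=(183,214),beaker=(248,193)).items(): print("scene",n,sh(c0["scene"]["color"],S["color"],*p,8))
print("pad since s10",sh(s10,S["color"],262,221,6),"jack rear since s9",sh(c9["scene"]["color"],S["color"],258,235,8))
# expected image shift of the lug for a full lift
P=proj(S,[[.4975,.211,.057],[.4985,.2130,.072]]);print("exp lug shift",P[1]-P[0])
s=robot.read_state();print(s["t"],s["tool_pos"],s["force"])
E
```

```text
t: 17.35
tool_pos: [0.4498, -0.0601, 0.0349]
orientation: [-1.564, 0.136, -0.138]
force: [-2.2, 0.7, 13.2]
opening: 0.0004
top beaker (0, 0, 1.0)
top vial (0, 0, 0.99)
top spanner (0, 0, 1.0)
top timer (0, 0, 1.0)
top pump (-4, -1, 0.94)
top lug (-3, -1, 0.93)
scene lug (-10, 0, 0.82)
scene head (-2, -3, 0.96)
scene vial (0, 0, 1.0)
scene beaker (-1, 4, 0.55)
pad since s10 (0, 0, 0.99) jack rear since s9 (0, 0, 0.99)
exp lug shift [-0.57012796 -4.33822409]
17.45 [ 0.4497811  -0.06011184  0.03489758] [-3.59063083  0.23975298 13.57158057]
```

Bystanders are unmoved. The pump's top-view shift should be mostly tilt, so I'll check its far-side base corners before and after the press.

Run:
```python
from h import *
import pickle
c0=pickle.load(open("c0.pkl","rb"))["top"];c7=pickle.load(open("c7.pkl","rb"))["top"]
T=robot.read_camera("top");k=6
up=lambda a:cv2.resize(a,None,fx=k,fy=k,interpolation=cv2.INTER_CUBIC)
def sh(a,b,x,y,w=6):
    g=lambda im,m:up(im["color"][y-m:y+m,x-m:x+m])
    t=g(a,w);G=g(b,w+6);r=cv2.matchTemplate(G,t,cv2.TM_CCOEFF_NORMED);_,m,_,l=cv2.minMaxLoc(r);return (l[0]-6*k)/k,(l[1]-6*k)/k,round(m,2)
# expected rigid tilt about far feet bottoms (pump y=+95 edge) by th
c=np.array([.5223,.3485]);yv=np.array([np.cos(1.397),np.sin(1.397)]);xv=np.array([yv[1],-yv[0]])
th=15/235*1.0
def W(x,y,z,t=0):
    Y,Z=y-.08,z; Y,Z=Y*np.cos(t)+Z*np.sin(t),-Y*np.sin(t)+Z*np.cos(t); return [*(c+xv*x+yv*(Y+.08)),Z]
for n,pt in dict(farL=(.08,.1,.037),farR=(-.08,.1,.037),nearL=(.08,-.1,.037),nearR=(-.08,-.1,.037),ear=(-.1,0,.037),ring=(0,-.14,.057)).items():
    p=proj(T,[W(*pt),W(*pt,th)]);x,y=np.round(p[0]).astype(int)
    print(n,(x,y),"exp",np.round(p[1]-p[0],1),"c0->now",sh(c0,T,x,y),"c7->now",sh(c7,T,x,y),"c0->c7",sh(c0,c7,x,y))
```

```text
farL (np.int64(107), np.int64(180)) exp [-0.6 -0.1] c0->now (-0.6666666666666666, -0.16666666666666666, 1.0) c7->now (-0.6666666666666666, -0.16666666666666666, 1.0) c0->c7 (0.0, 0.0, 1.0)
farR (np.int64(95), np.int64(233)) exp [-0.6 -0.1] c0->now (-1.0, 0.0, 0.99) c7->now (-0.8333333333333334, 0.0, 0.99) c0->c7 (0.0, 0.0, 1.0)
nearL (np.int64(172), np.int64(193)) exp [-1.8 -0.6] c0->now (-1.8333333333333333, -0.5, 0.99) c7->now (-1.8333333333333333, -0.6666666666666666, 0.99) c0->c7 (0.0, 0.0, 1.0)
nearR (np.int64(161), np.int64(245)) exp [-1.9 -0.2] c0->now (-2.0, 0.0, 0.99) c7->now (-2.0, 0.0, 0.99) c0->c7 (0.0, 0.0, 1.0)
ear (np.int64(126), np.int64(245)) exp [-1.4 -0.1] c0->now (-1.5, -0.16666666666666666, 0.99) c7->now (-1.5, -0.16666666666666666, 0.99) c0->c7 (0.0, 0.0, 1.0)
ring (np.int64(178), np.int64(221)) exp [-2.4 -0.5] c0->now (-2.6666666666666665, -0.5, 0.93) c7->now (-2.6666666666666665, -0.5, 0.93) c0->c7 (0.0, 0.0, 0.98)
```

Every measured shift matches a pure full-stroke tilt to within about 0.4 px, so the pump wasn't shoved. The handle is held at its stop with about 13 N, so I'm handing in.

```bash
python3 -c "
from plant import robot
print(robot.close_job())"
```

```text
the job is handed in; nothing more can be done
None
```

The job is handed in: the lug side of the pump is lifted on the jack alone, and the arm is still holding the handle fully down. I took the jack by its grip block, carried it over, set it down outside the lug and slid it in. Then I let go and pressed the handle pad down along its arc with closed fingertips, finishing at about 17.5 s of the 46 s.

**Checks before and during the press:**
- **Saddle centring:** before the press the saddle measured within about 1.5 mm of the pad centre by block and plate. The handle-pad estimate disagreed, at 4 mm along the jack axis.
- **Handle at its stop:** the force rose from 7 N to 18 N with almost no further travel, and I held it at about 13 N. The pad's picture position matches the fully-down prediction.
- **Pump:** corner and lug shifts in the top view match a pure full-stroke tilt to about 0.4 px (roughly 1 mm). It had not moved at all before the press.
- **Bystanders:** beaker, vial, spanner and timer all show zero shift in the top view.

**Checks that failed or disagreed:**
- **Fingertip height:** near the end the reported TCP height was about 25–28 mm lower than the fingertips looked in the picture. I never explained this, so I relied on the picture and the force for the stop.
- **Scene-camera matches:** small-patch matching on the lug and beaker in the scene view was unreliable, so I used the top view for those.

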